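# Clamp a lamp barrel in the V-block jig

### The job

Take the bare aluminium barrel from the wooden rack, lay it in the two V-blocks of the jig and, while it lies in them, slide it gently along until its end meets the brass stop screw, keeping a light push on it for a moment so that it is truly home. Then swing the hinged steel strap over it and press the strap's red pad down until the sprung hook clicks over the strap's end and holds it by itself; push firmly enough to feel the stop and the click but never force either, and leave the black barrel and everything else where it is.

Things in the scene. Friction and masses are not known exactly. Their poses are not given: they have to be found in the camera images.
- barrel: The job: bare aluminium lamp barrel with three dark rings near each end, a cylinder 32 mm in diameter and 190 mm long, about 0.26 kg (varies by a third). Origin at its centre, own x along its axis; both ends are alike, either may meet the stop. It starts in one of the rack's two notches, its axis 44 mm above the table.
- black_barrel: A black barrel of the same size in the rack's other notch, 84 mm from the first (axis to axis). Leave it.
- rack: Fixed plywood rack, 180 x 160 mm, origin under its centre, with two 15 mm wide notched wooden rails, 36 mm high, at its own y = +-62 mm. The notches are at own x = +-42 mm; barrels lie in them along its own y. Between the rails there is only its 10 mm thick board: room for fingers.
- jig: Fixed clamping jig with an aluminium base plate 165 x 285 x 12 mm. Origin on the table midway between its two V-blocks; own y runs along the Vs towards the brass stop, own x from the strap's hinge side to the hook side, z up. A barrel seated in both Vs lies along own y at own x = 0, its axis 62 mm above the table, and slides along own y.
- v_plain (a point): Middle of the top of the plain steel V-block, at the jig's own y = -70 mm, 60 mm above the table. Both V-blocks are 28 mm long (along own y) and 60 mm wide, with 90-degree Vs 41 mm wide at the top. Between the two there is only the base plate: room for fingers.
- v_strap (a point): Middle of the top of the other V-block, at the jig's own y = +70 mm, 60 mm above the table. The strap closes over this one.
- stop: End stop, rigid: blue bracket, 76 mm high, with a brass screw that points along the jig's -y. Its axes are the jig's. Origin 18 mm above the table under the screw's end face.
- stop_tip (a point): Centre of the flat end face, 14 mm across, of the brass screw, 62 mm above the table, at the jig's own x = 0 and y between 88 and 102 mm (set anew each time). A seated barrel is home when its end bears on this face; its centre is then 95 mm short of it along the jig's y.
- strap (a joint): Swing of the clamp strap, a steel bar 100 mm long from its hinge, 22 mm wide, 8 mm thick. 0 = fully open, leaning back 25 degrees past upright, away from the barrel (to the jig's -x); 0.44 = upright; 2.01 = level over the barrel, shut. Starts at 0 to 0.35. Its stiff hinge (0.08 N m) keeps it where it is left. Held by the hook it reads 1.97 to 2.09.
- strap_hinge (a point): Hinge axis of the strap, along the jig's y: at the jig's own x = -40 mm, y = 70 mm, 88 mm above the table, between two blue cheeks 96 mm high and 34 mm wide over all. A sprung rubber foot under the strap (1.7 N/mm) meets a seated barrel at about 1.91; an unlatched strap is pushed back up by it.
- strap_pad (a point): Centre of the face of the red pad (30 mm along the bar, 22 mm wide, 7 mm thick) on the strap's outer side, the upper side when shut: 72 mm from the hinge axis along the bar, 11 mm off the bar's middle plane. Push here. Shut, it lies at the jig's own x = 32 mm, y = 70 mm, 99 mm above the table.
- post_foot (a point): Top of the blue block, 46 mm high, that holds the hook's post, below the shut strap's end. The post's height was set by hand, somewhere within 10 mm, and is not measured. The sprung hook (from own x = 57 mm outwards, up to 118 mm high) snaps over the strap's end; 2 mm lower the end meets the post, hard. The click takes 10 to 20 N on the red pad; 30 N is forcing it.
- hook (a joint): Swing of the sprung hook on its post: 0 = sprung in (also before the strap comes). The strap's end pushes it out by about 0.13 while passing its sloped nose; when the end has passed, the hook snaps back to 0 over it and holds it.
- driver: Screwdriver lying on the bench beyond the rack. Leave it.
- adhesive: Small red bottle, 36 mm in diameter, 85 mm high, standing at the back. Leave it.
- tape: Yellow roll of tape, 90 mm in diameter, lying at the back. Leave it.
- caliper: Steel calliper, 230 mm long, lying to the left. Leave it.
- lens_ring: Brass ring, 40 mm in diameter, lying at the back left. Leave it.
- lens_ring2: A second such brass ring. Leave it.
Not all that is in view belongs to the job. Of the things that look like the barrel, the middle-sized one is meant.

How it is judged (in metres and radians):
On the way, in this order (a step that is already met when the one before it is completed fails the run):
1. the barrel lies in both V-blocks, strap still open, with its end pushed lightly against the stop screw (over 1 N) (z of barrel in the frame of jig between 0.059 and 0.064 m and x of barrel in the frame of jig between -0.002 and 0.002 m and angle between the x axis of barrel and the y axis of jig, either way round below 0.035 rad and y of barrel in the frame of stop_tip between -0.097 and -0.0935 m and contact force between barrel and stop above 1 N and value of joint strap below 1.2 rad), for 0.2 s.
2. the strap is down under the hook with the barrel still seated and home (z of barrel in the frame of jig between 0.059 and 0.064 m and x of barrel in the frame of jig between -0.002 and 0.002 m and angle between the x axis of barrel and the y axis of jig, either way round below 0.035 rad and y of barrel in the frame of stop_tip between -0.097 and -0.0935 m and value of joint strap above 1.965 rad and value of joint hook below 0.03 rad), for 0.2 s.
At the end, for the whole second after the job is handed in: The barrel lies still in both Vs (axis within 2 mm of the jig's middle plane, 59 to 64 mm high, parallel within 2 degrees), its end on the stop screw (gap under 2 mm); the strap is down (above 1.965) and at rest with the hook sprung back over its end (below 0.03) (all of step 2 and linear speed of barrel below 0.01 m/s and velocity of joint strap between -0.05 and 0.05 rad/s); the robot touches nothing.
It fails at once if the barrel is driven against the stop with more than 25 N (contact force between barrel and stop above 25 N).
It fails at once if the robot forces the strap with more than 32 N (contact force between any of the fingers, the arm and strap above 32 N).
It fails at once if the barrel is rammed or dropped into the V-blocks (over 60 N) (contact force between barrel and jig above 60 N).
It fails at once if the black barrel or another bystander is moved by more than 15 mm (distance of any of black_barrel, driver, adhesive, tape, caliper, lens_ring, lens_ring2 from where it was at the start of the episode above 0.015 m).
It also fails if it takes over 72 s, if anything falls off the work surface, if the arm or the gripper's body presses on something with over 40 N, if the wrist force passes 120 N, or if a joint passes its speed limit or range.

### The arm

A 6-joint arm with a two-finger parallel gripper is mounted at the origin on the work surface. World frame = base frame: x ahead of the robot, y to its left, z up, the work surface at z = 0. Lengths are in m, angles in degrees, forces in N, time in s.
With the tool pointing down it reaches from about 0.3 to 0.75 m from the base axis. Payload 8.5 kg.
Tool frame: the origin (TCP) lies midway between the tips of the shut fingers; the grasp point (between the pads) lies 19 mm behind it; z points along the fingers, y is the direction in which the jaws open and shut (so a half turn about z gives the same grasp; the last joint's range is limited). The gripper opens to 85 mm and grips with 20 to 120 N. Pads are 22 mm wide; open, the fingers measure 114 mm over their backs; the gripper's body (76 mm by 85 mm) begins 54 mm behind the grasp point. The pads swing forward as they close: fully open they stand 13 mm farther back than shut.
Start: joints at [-86.82, 21.807, 74.336, -0, 83.858, -12.336], TCP at [0.147, -0.53, 0.194] pointing down, gripper open.
Joint ranges: [-178.18, 178.18], [-50.72, 133.34], [12.68, 142.11], [-81.47, 261.47], [9.98, 163.14], [-165.26, 165.26]. Speed limits (degrees/s): [136.94, 136.94, 180, 180, 180, 180].

### API

Orientations are given as a 3x3 rotation matrix whose columns are the frame's x, y, z axes.
In Python, from rig import env, viewer, ticket gives the robot as it stands. The module is installed in compiled form; this text tells all that it offers.
- The arm moves only by the shell command python3 -m pendant 'ROWS' [FORCE]. ROWS is JSON, a list of rows, each a list of 3 entries, a list of its own where there are three numbers: the shift along the world's x, y, z in mm, then the turn about the world's z in rad, then the opening, from -1 (shut) to 1 (fully open). A call has 1 to 12 rows; each row shifts and turns the pose as measured when the row begins; what a row does not reach is not made up. A row lasts 1/8 s, in which the tool goes at most 62.5 mm and 10.7 degrees, less where a joint would pass 70% of its speed; a pose out of reach is approached as far as the arm can. A call with a gripper value outside its range is refused whole. The fingers move at their own pace and stop on an object; FORCE is the grip in N (left out, the last holds). Time passes only in rows, so rows that do not move let the fingers close. It gives the time, the measured TCP pose, the force and the opening at its end, in the units of the state.
- env.observe(): the state, without advancing time (a new reading comes with each control period).
- viewer.get_image(name): name is "scene" or "top" or "wrist"; returns (picture, depth): 384x512x3 uint8, red, green, blue; 384x512 float32, m along the optical axis (not along the pixel's ray), 0 where there is no reading.
- viewer.camera_params(name): a dict with "fx", "fy", "cx", "cy" (pixels), "rvec" (rotation vector, rad) and "tvec" (3), from world to camera coordinates, as OpenCV has them; the wrist camera has in their place "T_tool_cam" (4x4, takes a point from camera to tool coordinates, whose origin is the TCP and whose axes are the flange's). Camera axes: x right, y down, z forward; pixel columns grow to the right and rows downward; lengths in m; the calibration is good to about 2 mm. A picture is of the moment at which its call begins: read the wrist's pose just before it. camera_params takes no time and is no camera call.
- ticket.close_job(): hands the job in, once; it reports no verdict.
The state is a dict: "time_s": time; "q": joint angles; "qvel": joint speeds; "joint_efforts": joint torques, N m; "position": TCP position; "tool_rot": TCP orientation; "ft_force": force on the tool from outside, world axes, zero at the start; "wrist_torque": the same for the moment, N m; "grip_width": finger opening in m.
Only numpy, scipy, OpenCV 4.12 (cv2) and the standard library are available. Lean on these libraries where they do the work, as an engineer would, in place of code of your own. Each camera call takes 0.05 s, during which the arm holds its last target. There are 200 camera calls.

## Working session

There is one attempt and no reset: what is moved stays moved. The work goes in short steps, Python scripts to look and compute and a shell command to move; the robot and the scene stay as the last step left them, time stands still between calls to the robot, and variables do not carry over. Pictures are saved under pics/ and viewed, about 8 in all and at most 12, crops included, and the job is handed in when it is done.

```bash
mkdir -p pics; cat > h.py <<'E'
import numpy as np, cv2
from rig import env, viewer, ticket
def grab(n):
    s=env.observe(); im,d=viewer.get_image(n); p=viewer.camera_params(n)
    if n=="wrist":
        T=np.eye(4);T[:3,:3]=s["tool_rot"];T[:3,3]=s["position"];T=T@np.array(p["T_tool_cam"])
    else:
        R=cv2.Rodrigues(np.array(p["rvec"],float))[0];T=np.eye(4);T[:3,:3]=R.T;T[:3,3]=-R.T@np.array(p["tvec"],float).ravel()
    return im,d,p,T
def cloud(d,p,T):
    v,u=np.mgrid[:d.shape[0],:d.shape[1]]
    P=np.stack([(u-p["cx"])/p["fx"]*d,(v-p["cy"])/p["fy"]*d,d],-1)
    return P@T[:3,:3].T+T[:3,3]
E
python3 - <<'E'
from h import *
for n in("scene","top"):
    im,d,p,T=grab(n); np.savez(f"{n}.npz",im=im,d=d,T=T,P=cloud(d,p,T))
    cv2.imwrite(f"pics/{n}.png",im[...,::-1]); print(n,T.round(3).tolist(),p["fx"])
print(env.observe())
E
```

```text
scene [[-0.72, 0.573, -0.393, 0.935], [0.694, 0.586, -0.418, 0.366], [-0.01, -0.574, -0.819, 0.987], [0.0, 0.0, 0.0, 1.0]] 349.41367243657254
top [[-0.026, -0.99, 0.136, 0.337], [-1.0, 0.026, -0.004, -0.06], [0.0, -0.136, -0.991, 1.417], [0.0, 0.0, 0.0, 1.0]] 380.43595526680264
{'time_s': 0.1, 'q': array([-8.68196011e+01,  2.18378161e+01,  7.43780389e+01, -7.94952527e-04,
        8.38588537e+01, -1.23374019e+01]), 'qvel': array([-0.01058821, -0.09571314, -0.14953447,  0.03975295, -0.00527225,
        0.04826959]), 'joint_efforts': array([ 2.94476646e-03, -4.49220085e+01, -2.31655651e+01, -2.14398851e-04,
        3.70425158e-03, -8.81667773e-06]), 'position': array([ 0.14710721, -0.52964576,  0.19328109]), 'tool_rot': array([[ 9.63546993e-01,  2.67539129e-01, -8.61146352e-05],
       [ 2.67539012e-01, -9.63546151e-01,  1.30113868e-03],
       [ 2.65130083e-04, -1.27674728e-03, -9.99999150e-01]]), 'ft_force': array([0.3802203 , 0.00172088, 0.01176225]), 'wrist_torque': array([-0.02724655,  0.03326973, -0.00050484]), 'grip_width': 0.08503284146983711}
```

View pics/scene.png

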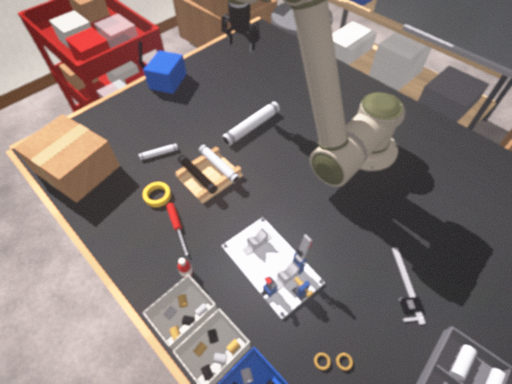

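View pics/top.png

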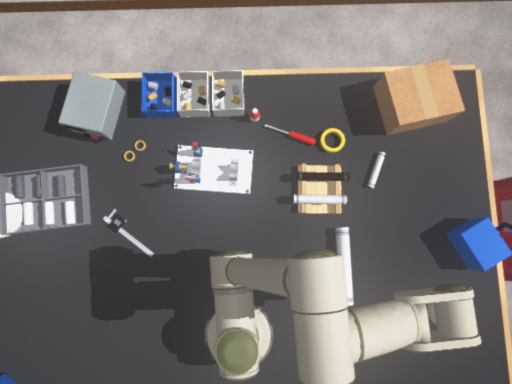

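Things that could be taken for the barrel (top view): large tube (345,265), small tube (376,170), black barrel (322,177), and the mid-sized bare one in the rack (320,200), which is the one I choose. The jig is at (213,169): stop to the left (world +y), hook on the upper side (+x).

```bash
python3 - <<'E'
from h import *
t=np.load("top.npz"); im,P=t["im"],t["P"]
c1=cv2.resize(im[140:200,165:262],None,fx=6,fy=6,interpolation=cv2.INTER_CUBIC)
s=np.load("scene.npz")["im"]
c2=cv2.resize(s[210:320,215:330],None,fx=5,fy=5,interpolation=cv2.INTER_CUBIC)[:,:]
c3=cv2.resize(im[155:220,285:350],None,fx=4,fy=4,interpolation=cv2.INTER_CUBIC)
W=np.zeros((620+0,782+0,3),np.uint8)
W[:360,:582]=c1; W[360:620,:260]=c3
cv2.imwrite("pics/c1.png",W[:600,:600,::-1]); cv2.imwrite("pics/c2.png",c2[...,::-1])
# barrel
u,v=np.meshgrid(np.arange(512),np.arange(384))
for nm,A in(("top",P),("scene",np.load("scene.npz")["P"])):
    b=P[192:208,290:352].reshape(-1,3); lo,hi=b[:,:2].min(0)-.0,b[:,:2].max(0)
    x0,y0=P[200,320,:2]
    q=A.reshape(-1,3); I=np.load(f"{nm}.npz")["im"].reshape(-1,3)
    m=(abs(q[:,0]-x0)<.03)&(abs(q[:,1]-y0)<.13)&(q[:,2]>.045)&(q[:,2]<.08)
    r=q[m]; print(nm,"barrel n",m.sum(),"mean",r.mean(0),"min",r.min(0),"max",r.max(0))
    mm=r[r[:,2]>.052]; k=np.polyfit(mm[:,1],mm[:,0],1); print(" line x=",k,"y perc",np.percentile(r[:,1],[1,99]), "angle",np.degrees(np.arctan(k[0])))
    # plate
    xj,yj=P[169,213,:2]
    m=(abs(q[:,0]-xj)<.13)&(abs(q[:,1]-yj)<.19)&(q[:,2]>.007)&(q[:,2]<.018)
    rc=cv2.minAreaRect(q[m][:,:2].astype(np.float32)*1000); print(" plate",m.sum(),rc)
    for h0,h1 in((.05,.064),(.064,.083),(.083,.2)):
        m=(abs(q[:,0]-xj)<.13)&(abs(q[:,1]-yj)<.19)&(q[:,2]>h0)&(q[:,2]<h1)
        k=q[m]; print(" z",h0,h1,len(k)); 
        np.savetxt(f"{nm}_{int(h0*1000)}.txt",np.c_[k*1000,I[m]],fmt="%d")
E
```

```text
top barrel n 456 mean [ 0.47462494 -0.30302722  0.05604974] min [ 0.44651358 -0.3987206   0.04546348] max [ 0.49451654 -0.2084071   0.06774582]
 line x= [0.0427739 0.488119 ] y perc [-0.3974567  -0.20897108] angle 2.4492708838878707
 plate 2552 ((595.5908813476562, 84.67311096191406), (256.3310546875, 377.72998046875), 2.0905470848083496)
 z 0.05 0.064 169
 z 0.064 0.083 117
 z 0.083 0.2 127
scene barrel n 401 mean [ 0.4799003  -0.29675425  0.05641046] min [ 0.45898454 -0.39914292  0.04516492] max [ 0.4956578  -0.20714968  0.06460746]
 line x= [0.04279853 0.4907475 ] y perc [-0.39727596 -0.20850136] angle 2.4506792881110853
 plate 3679 ((603.8860473632812, 80.0535888671875), (288.9540100097656, 203.0972442626953), 84.68347930908203)
 z 0.05 0.064 359
 z 0.064 0.083 206
 z 0.083 0.2 339
```

View pics/c1.png

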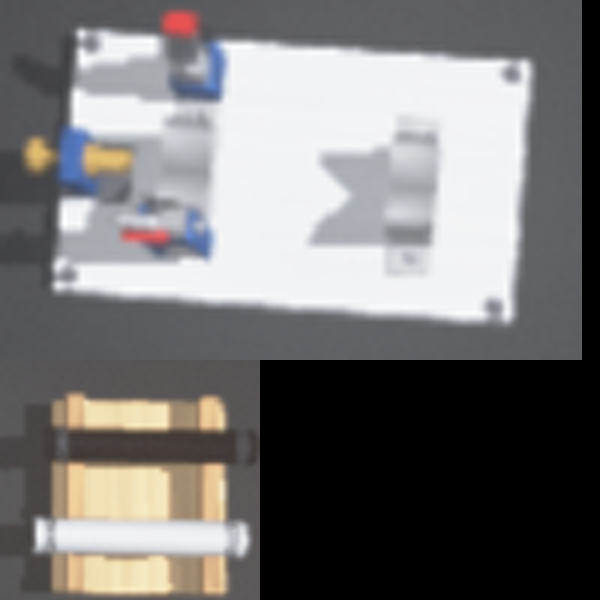

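View pics/c2.png

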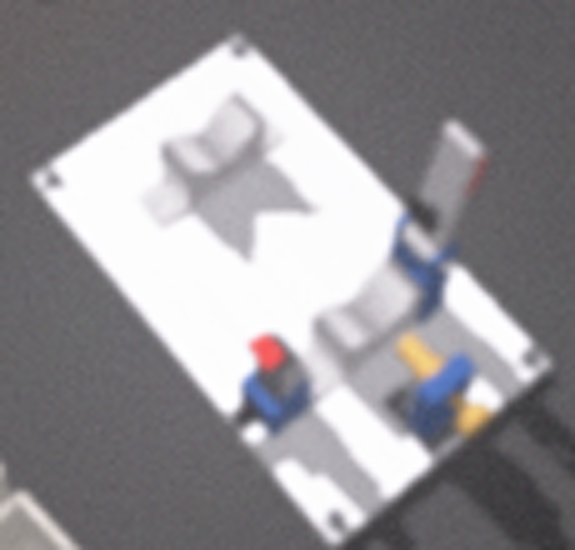

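The crops show the hook (red top) at crop (180,25), the stop screw tip at (132,160) and the open strap with its red pad at (145,237). The bare barrel lies across the rack with rings at both ends. Next: an accurate jig pose from the white plate's corners.

```bash
python3 - <<'E'
from h import *
J=[]
for n in("top","scene"):
    z=np.load(n+".npz"); im,T=z["im"],z["T"]; p=viewer.camera_params(n); P=z["P"]
    hsv=cv2.cvtColor(im,cv2.COLOR_RGB2HSV); 
    r=(slice(140,200),slice(165,262)) if n=="top" else (slice(210,320),slice(215,330))
    m=np.zeros(im.shape[:2],np.uint8)
    hh=P[...,2]
    m[r]=((hsv[r][...,2]>140)&(hsv[r][...,1]<60)&(abs(hh[r]-.012)<.02)); 
    c=max(cv2.findContours(cv2.morphologyEx(m,cv2.MORPH_CLOSE,np.ones((5,5))),0,1)[0],key=cv2.contourArea)[:,0,:].astype(float)
    ray=np.c_[(c[:,0]-p["cx"])/p["fx"],(c[:,1]-p["cy"])/p["fy"],np.ones(len(c))]@T[:3,:3].T
    X=T[:3,3]+ray*((.012-T[2,3])/ray[:,2])[:,None]
    rc=cv2.minAreaRect((X[:,:2]*1000).astype(np.float32)); print(n,rc)
    # axis-colour things
    q=P.reshape(-1,3);I=im.reshape(-1,3).astype(int)
    near=(np.hypot(q[:,0]-.6,q[:,1]-.08)<.22)
    for nm,cm in(("brass",(I[:,0]>140)&(I[:,0]-I[:,2]>70)&(I[:,1]-I[:,2]>40)),("red",(I[:,0]>130)&(I[:,0]-I[:,1]>70)),("blue",(I[:,2]-I[:,0]>60))):
        k=q[near&cm&(q[:,2]>.02)]*1000
        print(nm,len(k)); print(k[np.argsort(k[:,1])].round()[::max(1,len(k)//14)].astype(int).tolist())
    for h0,h1 in((50,62),):
        k=np.loadtxt(f"{n}_{h0}.txt"); 
        for lo,hi in((-40,60),(60,220)):
            g=k[(k[:,1]>lo)&(k[:,1]<hi)]; print("vb",len(g),np.median(g[:,:3],0),g[:,:3].min(0),g[:,:3].max(0))
E
```

```text
top ((601.1272583007812, 79.6793441772461), (287.34765625, 169.0387725830078), 84.32933044433594)
brass 34
[[605, 175, 64], [608, 178, 67], [600, 181, 72], [605, 182, 65], [604, 185, 69], [608, 188, 68], [601, 189, 65], [605, 192, 66], [600, 195, 73], [608, 195, 69], [603, 198, 74], [610, 225, 64], [608, 227, 72], [616, 227, 71], [611, 230, 77], [609, 231, 71], [602, 232, 64]]
red 28
[[678, 128, 108], [680, 131, 112], [677, 131, 111], [681, 135, 110], [671, 135, 107], [681, 138, 111], [678, 139, 107], [671, 139, 105], [539, 140, 170], [678, 142, 108], [671, 143, 105], [673, 145, 113], [539, 146, 173], [540, 153, 171]]
blue 67
[[675, 123, 44], [657, 124, 38], [662, 126, 49], [675, 126, 45], [649, 127, 41], [553, 132, 38], [554, 133, 55], [554, 134, 97], [620, 200, 66], [596, 202, 74], [593, 202, 32], [617, 204, 81], [614, 205, 76], [602, 208, 80], [592, 209, 76], [603, 211, 79], [596, 212, 76]]
vb 80 [594.5   5.   57. ] [556.  -9.  50.] [616.  20.  63.]
vb 85 [613. 143.  57.] [549. 127.  50.] [672. 218.  63.]
scene ((602.6915893554688, 80.3329849243164), (291.149169921875, 172.6709747
[... 284 characters left out ...]
230, 74], [610, 232, 71], [608, 234, 72]]
red 32
[[673, 129, 81], [676, 130, 109], [681, 132, 114], [674, 132, 110], [673, 133, 74], [680, 135, 112], [677, 136, 108], [675, 137, 112], [676, 138, 111], [681, 140, 109], [678, 140, 112], [672, 141, 109], [677, 143, 114], [682, 144, 110], [671, 144, 112], [672, 146, 111]]
blue 80
[[677, 126, 46], [676, 132, 47], [676, 136, 49], [677, 141, 43], [678, 146, 47], [568, 152, 64], [621, 202, 79], [594, 203, 77], [612, 205, 75], [593, 205, 78], [603, 207, 77], [623, 208, 71], [601, 209, 77], [606, 210, 76], [623, 211, 79], [596, 212, 76]]
vb 129 [576.   7.  58.] [557. -10.  50.] [617.  21.  63.]
vb 225 [590. 147.  58.] [552. 127.  50.] [674. 217.  63.]
```

```bash
python3 -m pendant '[[[34,49,6],0.1,1],[[34,49,6],0.1,1],[[34,49,6],0.1,1],[[34,49,6],0.1,1],[[34,49,6],0.1,1],[[34,49,6],0.1,1],[[34,49,6],0.1,1],[[34,49,6],0.1,1],[[34,49,6],0.1,1],[[34,49,6],0.1,1],[[34,49,6],0.1,1],[[34,49,6],0.1,1]]'; python3 -c "
from h import *
print(viewer.camera_params('wrist'))"
```

```text
time_s: 1.6
position: [0.5616, 0.0776, 0.2638]
tool_rot: [[0.068, 0.998, -0.007], [0.998, -0.068, 0.002], [0.001, -0.007, -1.0]]
ft_force: [-0.2, -1.4, -0.1]
grip_width: 0.0851
{'fx': 323.21372947916643, 'fy': 323.21372947916643, 'cx': 256.1187034658566, 'cy': 189.76150790217167, 'T_tool_cam': array([[-1.20355865e-03, -9.56468490e-01, -2.91833136e-01,
         7.53499185e-02],
       [ 9.99998822e-01, -1.42904858e-03,  5.59507065e-04,
         9.73879250e-04],
       [-9.52194605e-04, -2.91832118e-01,  9.56469084e-01,
        -1.79526297e-01],
       [ 0.00000000e+00,  0.00000000e+00,  0.00000000e+00,
         1.00000000e+00]])}
```

```bash
python3 - <<'E'
from h import *
im,d,p,T=grab("wrist"); np.savez("w1.npz",im=im,d=d,T=T,P=cloud(d,p,T))
cv2.imwrite("pics/w1.png",im[...,::-1])
E
```

```text
(no output)
```

View pics/w1.png

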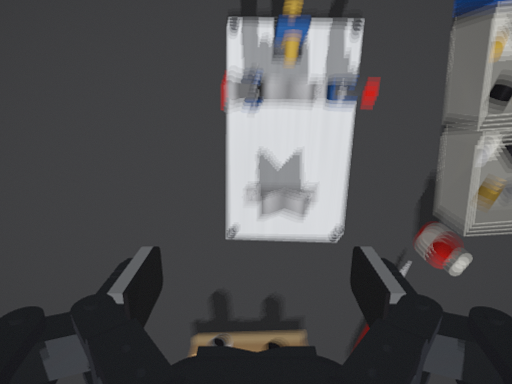

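The picture is motion-blurred, with the plate around (290,130). Retaking it with the arm at rest.

```bash
python3 -m pendant '[[[0,0,0],0,1],[[0,0,0],0,1],[[0,0,0],0,1]]'; python3 - <<'E'
from h import *
im,d,p,T=grab("wrist"); np.savez("w1.npz",im=im,d=d,T=T,P=cloud(d,p,T))
cv2.imwrite("pics/w2.png",cv2.resize(im[0:260,190:420],None,fx=2.3,fy=2.3)[...,::-1])
hsv=cv2.cvtColor(im,cv2.COLOR_RGB2HSV)
P=cloud(d,p,T)
m=((hsv[...,2]>130)&(hsv[...,1]<60)&(abs(P[...,2]-.012)<.006)).astype(np.uint8)
m=cv2.morphologyEx(m,cv2.MORPH_CLOSE,np.ones((15,15)))
c=max(cv2.findContours(m,0,1)[0],key=cv2.contourArea)[:,0,:].astype(float)
ray=np.c_[(c[:,0]-p["cx"])/p["fx"],(c[:,1]-p["cy"])/p["fy"],np.ones(len(c))]@T[:3,:3].T
X=T[:3,3]+ray*((.012-T[2,3])/ray[:,2])[:,None]
rc=cv2.minAreaRect((X[:,:2]*1000).astype(np.float32)); print(rc)
E
```

```text
time_s: 2.02
position: [0.5633, 0.0827, 0.2623]
tool_rot: [[0.059, 0.998, -0.008], [0.998, -0.059, 0.004], [0.004, -0.008, -1.0]]
ft_force: [0.5, -0.5, -0.2]
grip_width: 0.0855
((602.7147827148438, 82.88753509521484), (282.6988220214844, 163.9226531982422), 84.28680419921875)
```

View pics/w2.png

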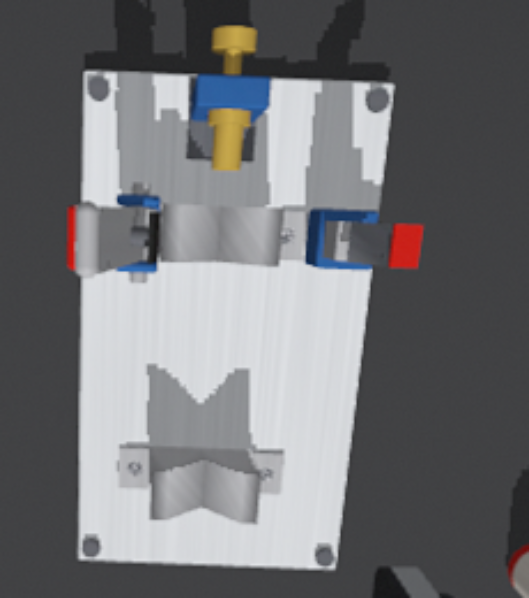

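Now sharp. The V-block tops are at crop (205,490) and (222,235), the screw tip at (228,168), the strap open at the left and the hook's nose at the right (405,245). Now fit the V flanks and the tip from depth.

```bash
python3 - <<'E'
from h import *
from scipy.optimize import least_squares
z=np.load("w1.npz"); im,T,P=z["im"].astype(int),z["T"],z["P"]*1000; p=viewer.camera_params("wrist")
a=np.radians(84.29-90); R=np.array([[np.cos(a),-np.sin(a)],[np.sin(a),np.cos(a)]])
O0=np.array([594.,75.])
L=P.copy(); L[...,:2]=(P[...,:2]-O0)@R   # own coords
q=L.reshape(-1,3); I=im.reshape(-1,3)
for y0 in(-70,70):
    m=(abs(q[:,1]-y0)<11)&(abs(q[:,0])<17)&(q[:,2]>36)&(q[:,2]<62)
    k=q[m]; f=lambda v:np.clip(v[1]+abs(k[:,0]-v[0]),0,60+v[1]-39.5)-k[:,2]
    s=least_squares(f,[0,39.5],loss="soft_l1"); print("V",y0,m.sum(),s.x, s.cost/m.sum())
    m=(abs(q[:,1]-y0)<25)&(abs(q[:,0])<35)&(q[:,2]>45)&(q[:,2]<70); print(" y extents",np.percentile(q[m][:,1],[1,5,95,99]), "x",np.percentile(q[m][:,0],[1,99]))
b=(I[:,0]>120)&(I[:,0]-I[:,2]>60)&(I[:,1]-I[:,2]>30)&(abs(q[:,0])<25)&(q[:,1]>80)&(q[:,1]<130)&(q[:,2]>50)
k=q[b]; print("brass",len(k),k.min(0),k.max(0)); 
t=k[k[:,1]<105]; print("tip pct",np.percentile(k[:,1],[0,1,3,5]),"x mid",t[:,0].min(),t[:,0].max(),np.mean(t[:,0]))
r=(I[:,0]>130)&(I[:,0]-I[:,1]>70)&(abs(q[:,1]-70)<40)
for s in(-1,1):
    k=q[r&(q[:,0]*s>30)&(abs(q[:,0])<130)]; print("red",s,len(k),k.min(0),k.max(0),np.median(k,0))
g=q[(abs(q[:,1]-70)<11)&(q[:,0]<-35)&(q[:,0]>-110)&(q[:,2]>100)]; print("strap",g.min(0),g.max(0))
# barrel's true ends in ray terms
E
```

```text
V -70 416 [ 0.15251173 38.00658404] 0.2661001613431597
 y extents [-83.13477153 -82.05020061 -55.50666243 -55.14724905] x [-29.49698213  29.59312654]
V 70 567 [ 0.10146055 38.09767343] 0.2823328792886749
 y extents [56.68457046 57.87161711 83.0071859  84.12087698] x [-29.73715352  29.59633697]
brass 351 [ -9.64678295 100.86395264  57.0185835 ] [  9.23889818 126.66548024  72.64403946]
tip pct [100.86395264 100.94589089 101.79923589 101.92400913] x mid -6.13799551696829 5.913970120599584 -0.7024347919244467
red -1 108 [-83.88268313  45.94456132  -2.03667402] [-31.80748386  80.02801482 442.10057808] [-61.96026863  69.17476813 171.57582439]
red 1 255 [69.57481328 54.47403424 -1.8042548 ] [119.91232842  79.33508715 112.32868304] [ 75.97056403  69.85815608 109.75657139]
strap [-62.92112779  59.25578861 100.39150565] [-35.04023179  80.99351407 191.79682307]
```

```bash
python3 -m pendant '[[[-11,-49,-5],0.002,1],[[-11,-49,-5],0.002,1],[[-11,-49,-8],0.002,1],[[-11,-49,-8],0.002,1],[[-11,-49,-8],0.002,1],[[-11,-49,-8],0.002,1],[[-11,-49,-8],0.002,1],[[-11,-49,-8],0.002,1],[[0,0,0],0,1],[[0,0,0],0,1],[[0,0,0],0,1]]'; cat > bar.py <<'E'
from h import *
im,d,p,T=grab("wrist"); P=cloud(d,p,T)*1000; s=env.observe()
np.savez("w3.npz",im=im,d=d,T=T,P=P)
q=P.reshape(-1,3); I=im.reshape(-1,3).astype(int)
m=(abs(q[:,0]-477)<40)&(abs(q[:,1]+303)<110)&(q[:,2]>44)&(q[:,2]<75)&(I.sum(1)>330)
r=q[m]; k=np.polyfit(r[:,1],r[:,0],1)
from scipy.optimize import least_squares
f=lambda v:np.hypot((r[:,0]-v[0]-v[1]*(r[:,1]+303)),r[:,2]-v[2])-16
s2=least_squares(f,[477,.043,44],loss="soft_l1"); print(m.sum(),"x@y=-303,slope,z",s2.x,"ang",np.degrees(s2.x[1]),"y",np.percentile(r[:,1],[.5,99.5]))
print(s["position"],s["tool_rot"].round(3).tolist())
cv2.imwrite("pics/w3.png",im[...,::-1])
E
python3 bar.py
```

```text
time_s: 3.45
position: [0.4647, -0.3267, 0.2052]
tool_rot: [[0.057, 0.998, -0.004], [0.998, -0.057, 0.002], [0.002, -0.004, -1.0]]
ft_force: [-0.4, 1.5, -0.3]
grip_width: 0.0853
5442 x@y=-303,slope,z [4.75835405e+02 4.42101632e-02 4.30153612e+01] ang 2.5330557633654798 y [-397.10902744 -209.85001141]
[ 0.4648493  -0.32653923  0.20530113] [[0.057, 0.998, -0.004], [0.998, -0.057, 0.002], [0.002, -0.004, -1.0]]
```

View pics/w3.png

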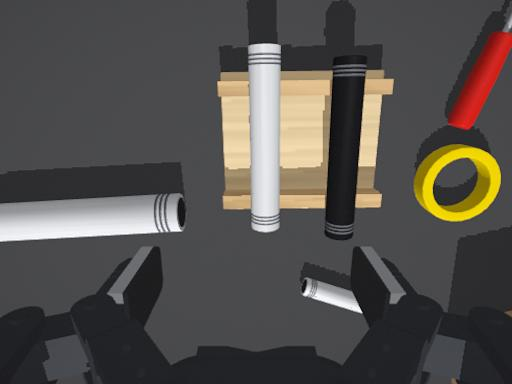

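```bash
python3 -m pendant '[[[4,8,-20],0.004,1],[[4,8,-25],0.004,1],[[3,6,-25],0.004,1],[[0,1,-20],0,1],[[0,0,0],0,1],[[0,0,0],0,1]]' ; python3 -c "
from h import *
print(env.observe()['tool_rot'].round(4).tolist())"
```

```text
time_s: 4.25
position: [0.4785, -0.2988, 0.1163]
tool_rot: [[0.037, 0.999, 0.0], [0.999, -0.037, -0.002], [-0.002, 0.0, -1.0]]
ft_force: [0.5, 0.6, -0.0]
grip_width: 0.0852
[[0.0375, 0.9993, 0.0004], [0.9993, -0.0375, -0.002], [-0.002, 0.0005, -1.0]]
```

```bash
python3 -m pendant '[[[-1,-2,-20],-0.003,1],[[-1,-2,-20],-0.003,1],[[0,0,-20],0,1],[[0,0,-16],0,1],[[0,0,-8],0,1],[[0,0,0],0,1],[[0,0,0],0,1]]'
```

```text
time_s: 5.12
position: [0.48, -0.3055, 0.0378]
tool_rot: [[0.043, 0.999, 0.011], [0.999, -0.043, -0.012], [-0.012, 0.011, -1.0]]
ft_force: [-0.1, -0.2, -0.8]
grip_width: 0.0854
```

```bash
python3 -m pendant '[[[-3,1,-6],0,1],[[-1,0,-5],0,1],[[0,0,0],0,1],[[0,0,0],0,1]]'
```

```text
time_s: 5.62
position: [0.476, -0.3047, 0.027]
tool_rot: [[0.043, 0.999, 0.012], [0.999, -0.043, -0.013], [-0.013, 0.012, -1.0]]
ft_force: [-0.1, -0.8, 0.4]
grip_width: 0.0852
```

```bash
python3 -m pendant '[[[0,0,0],0,-1],[[0,0,0],0,-1],[[0,0,0],0,-1],[[0,0,0],0,-1],[[0,0,0],0,-1],[[0,0,0],0,-1]]' 40; python3 -m pendant '[[[0,0,10],0,-1],[[0,0,15],0,-1],[[0,0,20],0,-1],[[0,0,20],0,-1],[[0,0,20],0,-1],[[0,0,0],0,-1],[[0,0,0],0,-1]]'
```

```text
time_s: 6.38
position: [0.4762, -0.3048, 0.0272]
tool_rot: [[0.043, 0.999, 0.012], [0.999, -0.043, -0.013], [-0.013, 0.013, -1.0]]
ft_force: [-0.1, -0.0, -1.0]
grip_width: -0.0004
time_s: 7.25
position: [0.4764, -0.305, 0.1199]
tool_rot: [[0.043, 0.999, 0.015], [0.999, -0.042, -0.016], [-0.016, 0.016, -1.0]]
ft_force: [-0.5, -0.5, -0.2]
grip_width: -0.0002
```

Width 0: the grasp missed. Looking.

```bash
python3 bar.py; python3 - <<'E'
from h import *
w=np.load("w3.npz")["im"]; s,_,_,_=grab("scene")
o=np.hstack([cv2.resize(w,(400,300)),cv2.resize(s[60:270,120:400],(400,300))])
cv2.imwrite("pics/m.png",o[...,::-1])
E
```

```text
6743 x@y=-303,slope,z [4.75611972e+02 4.37315559e-02 4.29950489e+01] ang 2.505633583701917 y [-348.24447    -209.62117337]
[ 0.47653658 -0.30507179  0.11996067] [[0.043, 0.999, 0.015], [0.999, -0.042, -0.017], [-0.016, 0.016, -1.0]]
```

View pics/m.png

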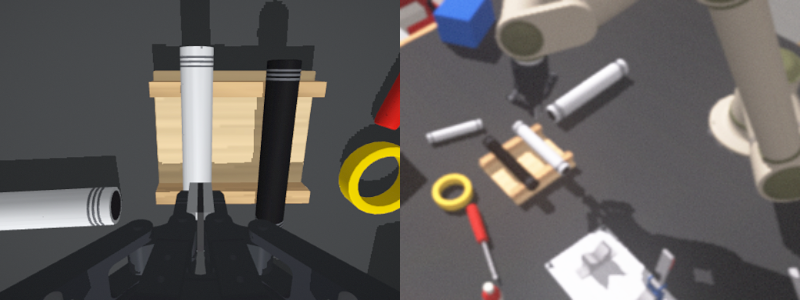

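```bash
python3 - <<'E'
from h import *
s=env.observe(); 
im,d,p,T=grab("scene"); 
for nm,X in(("tcp",s["position"]),("barrel",[.4756,-.303,.044]),("b+",[.48,-.209,.044]),("b-",[.4715,-.398,.044])):
    c=np.linalg.inv(T)@np.r_[X,1]; print(nm,c[0]/c[2]*p["fx"]+p["cx"],c[1]/c[2]*p["fy"]+p["cy"])
print(s["q"].round(2),s["position"],s["grip_width"])
cv2.imwrite("pics/m2.png",cv2.resize(im[80:220,160:340],None,fx=4,fy=4,interpolation=cv2.INTER_CUBIC)[...,::-1])
w=np.load("w3.npz"); P=w["P"]
for v in range(200,300,12): print(v,[P[v,u].round().astype(int).tolist() for u in(235,256,275)])
E
```

```text
tcp 215.97962617254268 148.4558089055467
barrel 218.66895691060557 163.30761329744743
b+ 235.65749537667062 179.07199691504076
b- 202.5375665206853 148.45664979058404
[-4.458e+01  2.639e+01  7.978e+01 -6.000e-02  7.257e+01 -4.212e+01] [ 0.47650181 -0.30501012  0.11972985] 0.00017913362163064626
200 [[461, -315, 50], [478, -313, 59], [496, -331, 9]]
212 [[460, -326, 50], [478, -323, 59], [496, -343, 10]]
224 [[460, -337, 48], [477, -333, 59], [496, -356, 9]]
236 [[459, -348, 48], [477, -292, 165], [495, -366, 15]]
248 [[468, -296, 168], [477, -292, 175], [486, -297, 168]]
260 [[468, -295, 180], [477, -292, 187], [485, -296, 180]]
272 [[469, -291, 196], [477, -292, 194], [484, -291, 197]]
284 [[470, -290, 204], [477, -298, 194], [483, -291, 204]]
296 [[470, -291, 210], [476, -302, 194], [483, -291, 210]]
```

View pics/m2.png

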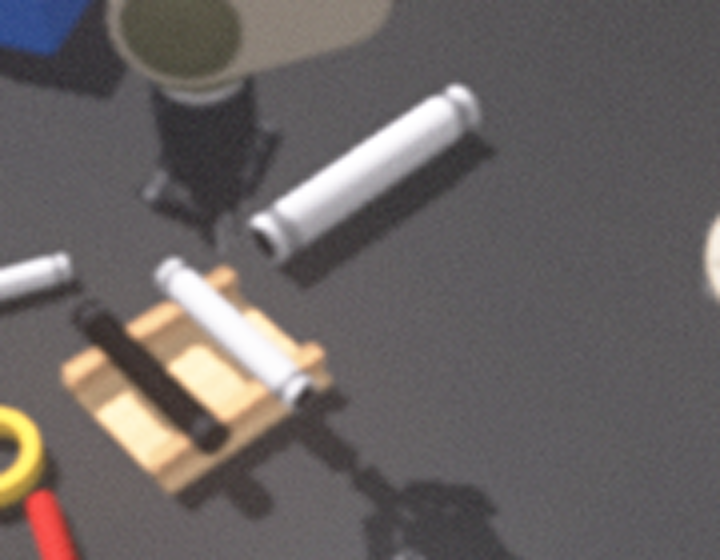

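Tip at crop (225,250) sits about 6 px above the projected TCP, and wrist depth gives the fingertips at z≈0.16 while the TCP reads 0.12. The real fingertips therefore seem to lie well behind the stated TCP, so the fingers closed above the barrel. Quantifying that.

```bash
python3 - <<'E'
from h import *
w=np.load("w3.npz"); p=viewer.camera_params("wrist"); d=w["d"]
C=cloud(d,p,np.array(p["T_tool_cam"]))*1000
for u in range(240,274,4):
    print(u,[(v,C[v,u].round().astype(int).tolist()) for v in range(226,250,3)])
for nm in("w1.npz",):
    C1=cloud(np.load(nm)["d"],p,np.array(p["T_tool_cam"]))*1000
    m=(abs(C1[...,0])<16)&(abs(C1[...,1])<62)&(abs(C1[...,1])>35)&(C1[...,2]<30)&(C1[...,2]>-110); k=C1[m]; print("open finger tool-frame max z",np.percentile(k[:,2],[50,99,100]),k.min(0),k.max(0))
E
```

```text
240 [(226, [-31, -12, 66]), (229, [-33, -12, 66]), (232, [-36, -12, 65]), (235, [-39, -12, 66]), (238, [-41, -12, 65]), (241, [-44, -12, 66]), (244, [8, -6, -45]), (247, [8, -6, -47])]
244 [(226, [-29, -9, 62]), (229, [-32, -9, 62]), (232, [-34, -9, 62]), (235, [12, -5, -44]), (238, [12, -4, -46]), (241, [12, -4, -50]), (244, [12, -4, -53]), (247, [12, -4, -55])]
248 [(226, [-29, -6, 63]), (229, [-32, -6, 62]), (232, [-34, -6, 62]), (235, [12, -3, -43]), (238, [12, -3, -46]), (241, [12, -3, -49]), (244, [12, -3, -52]), (247, [12, -2, -55])]
252 [(226, [-29, -2, 61]), (229, [-31, -2, 60]), (232, [-34, -2, 62]), (235, [12, -1, -43]), (238, [12, -1, -46]), (241, [12, -1, -50]), (244, [12, -1, -52]), (247, [12, -1, -55])]
256 [(226, [-29, 1, 62]), (229, [-32, 1, 63]), (232, [-34, 1, 61]), (235, [12, 1, -43]), (238, [12, 1, -47]), (241, [12, 1, -49]), (244, [12, 1, -52]), (247, [12, 1, -55])]
260 [(226, [-29, 4, 62]), (229, [-32, 4, 63]), (232, [-34, 4, 62]), (235, [12, 3, -43]), (238, [12, 3, -47]), (241, [11, 3, -49]), (244, [11, 3, -51]), (247, [12, 3, -55])]
264 [(226, [-30, 8, 65]), (229, [-33, 8, 66]), (232, [-36, 8, 65]), (235, [12, 5, -43]), (238, [12, 5, -47]), (241, [12, 5, -49]), (244, [12, 4, -53]), (247, [12, 4, -55])]
268 [(226, [-32, 11, 70]), (229, [-35, 11, 69]), (232, [-37, 11, 68]), (235, [12, 7, -42]), (238, [12, 6, -46]), (241, [12, 6, -50]), (244, [12, 6, -52]), (247, [12, 6, -55])]
272 [(226, [-51, 17, 112]), (229, [-54, 17, 113]), (232, [-57, 17, 112]), (235, [-58, 16, 107]), (238, [-58, 16, 101]), (241, [-59, 16, 96]), (244, [8, 8, -44]), (247, [12, 8, -54])]
open finger tool-frame max z [-97.27258936 -52.84356338 -49.28160316] [ -11.37709215  -61.99596469 -109.9856845 ] [ 15.77267254  61.99814452 -49.28160316]
```

Confirmed: the shut tips are about 41 mm behind the reported TCP, so the grasp point is about 60 mm behind it. For the grasp I need TCP z ≈ -17 mm.

```bash
python3 -m pendant '[[[0,0,-5],0,1],[[0,0,-5],0,1],[[0,0,-15],0,1],[[0,0,-20],0,1],[[0,0,-20],0,1],[[0,0,-20],0,1],[[0,0,-15],0,1],[[0,0,-8],0,1],[[0,0,0],0,1],[[0,0,0],0,1]]'; python3 -c "
from h import *
print(env.observe()['position'],env.observe()['ft_force'])"
```

```text
time_s: 8.65
position: [0.4754, -0.3041, 0.0041]
tool_rot: [[0.043, 0.999, 0.011], [0.999, -0.043, -0.013], [-0.012, 0.012, -1.0]]
ft_force: [-0.4, 1.0, 0.5]
grip_width: 0.0853
[ 0.4754147  -0.3040976   0.00411648] [-0.37268472  0.97294642  0.53763125]
```

```bash
python3 -m pendant '[[[0,0,-6],0,1],[[0,0,-6],0,1],[[0,0,-6],0,1],[[0,0,-3],0,1],[[0,0,0],0,1],[[0,0,0],0,1]]';python3 -m pendant '[[[0,0,0],0,-1],[[0,0,0],0,-1],[[0,0,0],0,-1],[[0,0,0],0,-1],[[0,0,0],0,-1]]' 40
```

```text
time_s: 9.4
position: [0.4758, -0.3044, -0.0176]
tool_rot: [[0.043, 0.999, 0.012], [0.999, -0.043, -0.014], [-0.013, 0.013, -1.0]]
ft_force: [-0.5, 0.4, 0.5]
grip_width: 0.0854
time_s: 10.02
position: [0.4748, -0.3045, -0.017]
tool_rot: [[0.042, 0.999, 0.011], [0.999, -0.042, -0.014], [-0.013, 0.011, -1.0]]
ft_force: [-0.0, -0.3, -1.2]
grip_width: 0.0312
```

Gripped (width 31 mm). Lifting and carrying.

```bash
python3 -m pendant '[[[0,0,5],0,-1],[[0,0,10],0,-1],[[0,0,18],0,-1],[[0,0,20],0,-1],[[5,0,20],0,-1],[[15,5,20],0,-1],[[20,20,10],-0.005,-1],[[20,35,3],-0.01,-1],[[15,40,0],-0.01,-1],[[15,40,0],-0.01,-1],[[10,35,0],-0.01,-1],[[5,20,0],-0.01,-1]]' 60; python3 -m pendant '[[[0,0,0],0,-1],[[0,0,0],0,-1]]'
```

```text
time_s: 11.52
position: [0.5827, -0.1032, 0.0975]
tool_rot: [[0.102, 0.995, 0.014], [0.995, -0.102, -0.014], [-0.012, 0.015, -1.0]]
ft_force: [-0.3, 0.4, -3.3]
grip_width: 0.0304
time_s: 11.78
position: [0.5828, -0.1022, 0.0982]
tool_rot: [[0.1, 0.995, 0.014], [0.995, -0.1, -0.014], [-0.013, 0.015, -1.0]]
ft_force: [0.2, -0.6, -2.4]
grip_width: 0.0301
```

```bash
python3 -m pendant '[[[1,12,0],0,-1],[[1,22,0],0,-1],[[1,25,0],0,-1],[[1,25,0],0,-1],[[1,25,0],0,-1],[[1,22,0],0,-1],[[1,15,0],0,-1],[[1,8,0],0,-1],[[0,0,0],0,-1],[[0,0,0],0,-1],[[0,0,0],0,-1]]'; python3 - <<'E'
from h import *
im,d,p,T=grab("wrist"); P=cloud(d,p,T)*1000; s=env.observe()
np.savez("w4.npz",im=im,d=d,T=T,P=P)
print(s["position"],s["tool_rot"].round(3).tolist())
a=np.radians(84.29-90); R=np.array([[np.cos(a),-np.sin(a)],[np.sin(a),np.cos(a)]])
q=P.reshape(-1,3).copy(); q[:,:2]=(q[:,:2]-[594.15,75.7])@R
I=im.reshape(-1,3).astype(int)
m=(abs(q[:,0])<25)&(abs(q[:,1])<130)&(q[:,2]>145)&(q[:,2]<190)&(I.sum(1)>250)&(q[:,1]>0)
r=q[m]
from scipy.optimize import least_squares
f=lambda v:np.hypot((r[:,0]-v[0]-v[1]*r[:,1]),r[:,2]-v[2]-v[3]*r[:,1])-16
s2=least_squares(f,[0,0,158,0],loss="soft_l1"); print(m.sum(),"own x at y=0, slope,z,slope",s2.x,"y end",np.percentile(r[:,1],[50,99,99.7]))
cv2.imwrite("pics/w4.png",im[...,::-1])
E
```

```text
time_s: 13.15
position: [0.5901, 0.0534, 0.0984]
tool_rot: [[0.108, 0.994, 0.014], [0.994, -0.108, -0.014], [-0.013, 0.015, -1.0]]
ft_force: [-0.6, 0.7, -2.7]
grip_width: 0.0304
[0.59014046 0.05338237 0.09842634] [[0.108, 0.994, 0.014], [0.994, -0.108, -0.014], [-0.013, 0.015, -1.0]]
17768 own x at y=0, slope,z,slope [-1.34090931e+00  1.12311875e-02  1.58298104e+02  2.36927599e-03] y end [38.74561887 72.09495813 72.49040595]
```

View pics/w4.png

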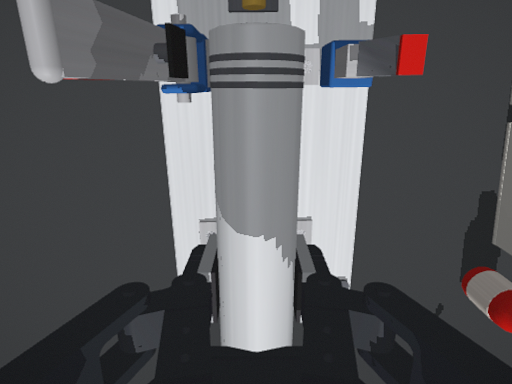

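The barrel is held straight over the jig: end at (257,30), strap open at the left, hook clear at the right (412,55). Correcting and descending.

```bash
python3 -m pendant '[[[1,5,-5],0.003,-1],[[1,5,-10],0.003,-1],[[1,4,-15],0.003,-1],[[0,1,-15],0.001,-1],[[0,0,-12],0,-1],[[0,0,-8],0,-1],[[0,0,-4],0,-1],[[0,0,0],0,-1],[[0,0,0],0,-1]]';  cat > chk.py <<'E'
from h import *
from scipy.optimize import least_squares
im,d,p,T=grab("wrist"); P=cloud(d,p,T)*1000; s=env.observe()
np.savez("w5.npz",im=im,d=d,T=T,P=P)
print(s["position"],s["tool_rot"].round(3).tolist(),s["ft_force"].round(1),s["grip_width"])
a=np.radians(84.29-90); R=np.array([[np.cos(a),-np.sin(a)],[np.sin(a),np.cos(a)]])
q=P.reshape(-1,3).copy(); q[:,:2]=(q[:,:2]-[594.15,75.7])@R
I=im.reshape(-1,3).astype(int); z0=(s["position"][2]+.06)*1000
m=(abs(q[:,0])<20)&(abs(q[:,1])<130)&(q[:,2]>z0)&(q[:,2]<z0+25)&(I.sum(1)>250)&(q[:,1]>0)&(I[:,0]-I[:,2]<40)
r=q[m]
f=lambda v:np.hypot((r[:,0]-v[0]-v[1]*r[:,1]),r[:,2]-v[2]-v[3]*r[:,1])-16
s2=least_squares(f,[0,0,z0,0],loss="soft_l1"); print(m.sum(),"x,slope,z,slope",s2.x.round(4),"y end",np.percentile(r[:,1],[98,99,99.7]))
b=(I[:,0]>120)&(I[:,0]-I[:,2]>60)&(I[:,1]-I[:,2]>30)&(abs(q[:,0])<8)&(q[:,1]>80)&(q[:,1]<130)&(q[:,2]>50)
if b.sum(): print("brass tip",np.percentile(q[b][:,1],[0,1,3]),b.sum())
E
python3 chk.py
```

```text
time_s: 14.32
position: [0.593, 0.069, 0.0237]
tool_rot: [[0.098, 0.995, 0.012], [0.995, -0.098, -0.014], [-0.013, 0.014, -1.0]]
ft_force: [-0.0, 0.3, -2.9]
grip_width: 0.0302
[0.5929956  0.06899929 0.02373407] [[0.098, 0.995, 0.012], [0.995, -0.098, -0.014], [-0.013, 0.014, -1.0]] [-0.7  0.1 -3.2] 0.030482644298359503
21054 x,slope,z,slope [-1.76000e-01  7.00000e-04  8.35911e+01  1.30000e-03] y end [87.18130732 87.77335692 88.22980961]
brass tip [100.06148356 100.10479378 100.15629358] 52
```

```bash
python3 -m pendant '[[[0,0,-4],0,-1],[[0,0,-6],0,-1],[[0,0,-5],0,-1],[[0,0,-2],0,-1],[[0,0,0],0,-1],[[0,0,0],0,-1]]'; python3 -m pendant '[[[0,0,-1.5],0,-1],[[0,0,0],0,-1]]'
```

```text
time_s: 15.12
position: [0.5932, 0.0689, 0.0059]
tool_rot: [[0.098, 0.995, 0.013], [0.995, -0.098, -0.014], [-0.013, 0.014, -1.0]]
ft_force: [-0.5, 0.3, -2.9]
grip_width: 0.0305
time_s: 15.38
position: [0.5933, 0.069, 0.0045]
tool_rot: [[0.098, 0.995, 0.014], [0.995, -0.098, -0.014], [-0.013, 0.015, -1.0]]
ft_force: [0.8, -0.0, -2.8]
grip_width: 0.0305
```

```bash
python3 -m pendant '[[[0,0,-1.5],0,-1],[[0,0,0],0,-1]]'
```

```text
time_s: 15.62
position: [0.5934, 0.069, 0.003]
tool_rot: [[0.098, 0.995, 0.014], [0.995, -0.098, -0.014], [-0.013, 0.015, -1.0]]
ft_force: [-0.4, 1.6, -4.1]
grip_width: 0.0308
```

```bash
python3 -m pendant '[[[0,0,-1],0,-1],[[0,0,0],0,-1]]'
```

```text
time_s: 15.88
position: [0.5934, 0.0689, 0.0019]
tool_rot: [[0.098, 0.995, 0.014], [0.995, -0.098, -0.014], [-0.013, 0.015, -1.0]]
ft_force: [0.2, -0.7, -2.6]
grip_width: 0.0306
```

```bash
python3 -m pendant '[[[0,0,-1],0,-1],[[0,0,0],0,-1]]'
```

```text
time_s: 16.12
position: [0.5935, 0.0689, 0.0019]
tool_rot: [[0.098, 0.995, 0.015], [0.995, -0.098, -0.014], [-0.013, 0.016, -1.0]]
ft_force: [0.4, 0.3, -2.3]
grip_width: 0.0305
```

```bash
python3 -m pendant '[[[0,0,-1.2],0,-1],[[0,0,0],0,-1]]'
```

```text
time_s: 16.38
position: [0.5936, 0.069, 0.0019]
tool_rot: [[0.098, 0.995, 0.016], [0.995, -0.098, -0.015], [-0.013, 0.017, -1.0]]
ft_force: [0.3, -0.1, -3.0]
grip_width: 0.0305
```

```bash
python3 -m pendant '[[[0,0,-1.5],0,-1]]'
```

```text
time_s: 16.5
position: [0.5937, 0.0689, 0.0017]
tool_rot: [[0.098, 0.995, 0.016], [0.995, -0.098, -0.015], [-0.013, 0.018, -1.0]]
ft_force: [-9.2, -0.4, 19.8]
grip_width: 0.0305
```

Contact with the Vs. Release to let it seat, then regrip lightly.

```bash
python3 -m pendant '[[[0,0,0.5],0,-1],[[0,0,0],0,0.1],[[0,0,0],0,0.1],[[0,0,0],0,0.1]]'; python3 chk.py; python3 -m pendant '[[[0,0,0],0,-1],[[0,0,0],0,-1],[[0,0,0],0,-1],[[0,0,0],0,-1]]' 20; python3 chk.py
```

```text
time_s: 17.0
position: [0.5944, 0.0689, 0.0021]
tool_rot: [[0.098, 0.995, 0.018], [0.995, -0.098, -0.015], [-0.013, 0.019, -1.0]]
ft_force: [1.2, 0.5, 0.2]
grip_width: 0.0469
[0.59440374 0.06887282 0.00205035] [[0.098, 0.995, 0.018], [0.995, -0.098, -0.015], [-0.013, 0.019, -1.0]] [-0.3  0.1  0.1] 0.04682315812780943
20326 x,slope,z,slope [-5.00100e-01 -2.00000e-04  6.09864e+01  1.50000e-03] y end [87.29069656 87.90820001 88.36923796]
time_s: 17.55
position: [0.5928, 0.069, 0.0021]
tool_rot: [[0.098, 0.995, 0.014], [0.995, -0.098, -0.015], [-0.013, 0.015, -1.0]]
ft_force: [-1.5, -0.1, 1.2]
grip_width: 0.0311
[0.59280593 0.06907322 0.00212215] [[0.098, 0.995, 0.014], [0.995, -0.098, -0.015], [-0.013, 0.015, -1.0]] [-1.7  0.3  1.8] 0.031233403532869047
20651 x,slope,z,slope [-4.21100e-01 -1.10000e-03  6.10185e+01  3.00000e-04] y end [87.32929903 87.90090671 88.3925982 ]
```

Seated (z≈62 allowing for the 1 mm bias). Sliding towards the stop.

```bash
python3 -m pendant '[[[0.2,2,0],0,-1],[[0.2,2,0],0,-1],[[0.2,2,0],0,-1],[[0.1,1,0],0,-1],[[0,0,0],0,-1]]'; python3 chk.py
```

```text
time_s: 18.23
position: [0.5934, 0.0751, 0.0021]
tool_rot: [[0.098, 0.995, 0.013], [0.995, -0.098, -0.017], [-0.015, 0.015, -1.0]]
ft_force: [-1.0, -3.2, 2.4]
grip_width: 0.0316
[0.59336753 0.07506665 0.00213226] [[0.098, 0.995, 0.013], [0.995, -0.098, -0.017], [-0.015, 0.015, -1.0]] [-2.2 -3.9  2.4] 0.03150402654093673
21699 x,slope,z,slope [-4.45000e-01 -1.00000e-03  6.10353e+01  2.00000e-04] y end [93.44791214 94.07345007 94.54539078]
brass tip [ 99.98665494 100.00789045 100.1534871 ] 185
```

```bash
python3 -m pendant '[[[0.1,1.5,0],0,-1],[[0.1,1.5,0],0,-1],[[0.1,1,0],0,-1],[[0,0,0],0,-1]]'
```

```text
time_s: 18.77
position: [0.5938, 0.0793, 0.0021]
tool_rot: [[0.098, 0.995, 0.014], [0.995, -0.098, -0.017], [-0.015, 0.015, -1.0]]
ft_force: [-2.1, -3.5, 0.9]
grip_width: 0.0313
```

```bash
python3 -m pendant '[[[0.1,1,0],0,-1]]'
```

```text
time_s: 18.9
position: [0.5938, 0.08, 0.0021]
tool_rot: [[0.098, 0.995, 0.013], [0.995, -0.098, -0.018], [-0.016, 0.015, -1.0]]
ft_force: [-2.8, -10.5, 1.8]
grip_width: 0.0311
```

```bash
python3 -m pendant '[[[0.1,1,0],0,-1]]'
```

```text
time_s: 19.02
position: [0.5938, 0.0799, 0.0021]
tool_rot: [[0.098, 0.995, 0.013], [0.995, -0.098, -0.019], [-0.018, 0.015, -1.0]]
ft_force: [-3.6, -12.5, 2.0]
grip_width: 0.0313
```

```bash
python3 -m pendant '[[[0.1,1,0],0,-1],[[0.1,1,0],0,-1]]'; python3 chk.py; python3 -m pendant '[[[0.1,1,0],0,-1],[[0.1,1,0],0,-1]]'
```

```text
time_s: 19.27
position: [0.5938, 0.0796, 0.0021]
tool_rot: [[0.098, 0.995, 0.012], [0.995, -0.098, -0.023], [-0.022, 0.014, -1.0]]
ft_force: [-2.7, -10.6, 2.5]
grip_width: 0.0314
[0.5937739  0.07962425 0.00214557] [[0.098, 0.995, 0.012], [0.995, -0.098, -0.023], [-0.022, 0.014, -1.0]] [-2.2 -9.2  2.8] 0.03126758515355957
22485 x,slope,z,slope [-4.53500e-01 -8.00000e-04  6.10319e+01  4.00000e-04] y end [98.27457158 98.90823955 99.38295886]
brass tip [ 83.12966961 101.18358961 101.30859393] 515
time_s: 19.58
position: [0.5937, 0.0794, 0.0021]
tool_rot: [[0.098, 0.995, 0.011], [0.995, -0.098, -0.026], [-0.025, 0.013, -1.0]]
ft_force: [-2.9, -10.0, 2.0]
grip_width: 0.0314
```

Home: steady ~10 N at the wrist for over 0.6 s (friction ~3.5 N), stopped where predicted. Releasing and rising.

```bash
python3 -m pendant '[[[0,0,0],0,-1],[[0,0,0],0,0.2],[[0,0,0],0,0.2],[[0,0,0],0,0.3]]'; python3 chk.py; python3 - <<'E'
from h import *
w=np.load("w3.npz"); p=viewer.camera_params("wrist")
C=cloud(w["d"],p,np.array(p["T_tool_cam"]))*1000; C=C.reshape(-1,3)
for z in range(-120,-38,8):
    k=C[(abs(C[:,2]-z)<4)&(abs(C[:,1])<90)&(abs(C[:,0])<45)]
    if len(k): print(z,"y",k[:,1].min().round(),k[:,1].max().round(),"x",k[:,0].min().round(),k[:,0].max().round())
E
```

```text
time_s: 20.08
position: [0.5941, 0.0808, 0.0019]
tool_rot: [[0.099, 0.995, 0.012], [0.995, -0.098, -0.024], [-0.023, 0.014, -1.0]]
ft_force: [-0.1, 0.1, 0.2]
grip_width: 0.0552
[0.59402377 0.08071881 0.00190884] [[0.099, 0.995, 0.011], [0.995, -0.098, -0.024], [-0.023, 0.014, -1.0]] [ 0.4 -0.2  0.3] 0.05563969864005903
22022 x,slope,z,slope [-4.95000e-01 -4.00000e-04  6.09813e+01  1.30000e-03] y end [98.32239544 98.96660779 99.41421684]
brass tip [ 84.52470287 101.03510767 101.17876571] 613
-120 y -59.0 61.0 x 5.0 19.0
-112 y -55.0 58.0 x -3.0 19.0
-104 y -50.0 52.0 x -8.0 19.0
-96 y -43.0 44.0 x -8.0 15.0
-88 y -36.0 38.0 x -11.0 15.0
-80 y -31.0 32.0 x -11.0 15.0
-72 y -12.0 15.0 x -10.0 13.0
-64 y -13.0 15.0 x 7.0 13.0
-56 y -13.0 15.0 x 7.0 13.0
-48 y -12.0 15.0 x 7.0 13.0
-40 y -11.0 13.0 x 7.0 12.0
```

```bash
python3 -m pendant '[[[0,0,6],0,0.3],[[0,0,12],0,0.3],[[0,0,22],0,0.3],[[0,0,30],0,0.3],[[0,0,35],0,-1],[[-10,0,30],0,-1],[[-20,5,12],0,-1],[[-25,15,0],0,-1],[[-25,20,0],0,-1],[[-15,20,0],0,-1],[[-6,8,0],0,-1],[[0,0,0],0,-1]]'; python3 -m pendant '[[[0,0,0],0,-1],[[0,0,0],0,-1]]'; cat > tip.py <<'E'
from h import *
def tip():
    s=env.observe(); R=s["tool_rot"]; t=(s["position"]-.041*R[:,2])*1000
    a=np.radians(84.29-90); M=np.array([[np.cos(a),-np.sin(a)],[np.sin(a),np.cos(a)]])
    print("tip own",((t[:2]-[594.15,75.7])@M).round(1),"z",t[2].round(1),"f",s["ft_force"].round(1),"t",s["time_s"],"w",s["grip_width"])
tip()
E
python3 tip.py
```

```text
time_s: 21.62
position: [0.4909, 0.1502, 0.1637]
tool_rot: [[0.1, 0.995, 0.023], [0.995, -0.099, -0.024], [-0.021, 0.025, -0.999]]
ft_force: [-1.0, -0.2, -0.2]
grip_width: -0.0
time_s: 21.88
position: [0.4919, 0.1492, 0.1638]
tool_rot: [[0.101, 0.995, 0.024], [0.995, -0.1, -0.024], [-0.021, 0.026, -0.999]]
ft_force: [-0.3, -0.7, -0.4]
grip_width: 0.0001
tip own [-110.1   63.9] z 204.8 f [-0.3 -0.7 -0.4] t 21.875 w 0.00011777755858973764
```

```bash
python3 -m pendant '[[[-2,3,-8],0,-1],[[-2,3,-14],0,-1],[[0,0,-14],0,-1],[[0,0,-6],0,-1],[[0,0,0],0,-1],[[0,0,0],0,-1]]'; python3 tip.py; python3 - <<'E'
from h import *
im,d,p,T=grab("wrist"); P=cloud(d,p,T)*1000
a=np.radians(84.29-90); R=np.array([[np.cos(a),-np.sin(a)],[np.sin(a),np.cos(a)]])
q=P.copy(); q[...,:2]=(q[...,:2]-[594.15,75.7])@R
m=(abs(q[...,1]-70)<14)&(q[...,2]>98)&(q[...,2]<200)&(q[...,0]>-90)&(q[...,0]<40)
k=q[m]; print(len(k),np.percentile(k,[1,50,99],axis=0))
cv2.imwrite("pics/w6.png",im[...,::-1])
E
```

```text
time_s: 22.62
position: [0.488, 0.1547, 0.1188]
tool_rot: [[0.103, 0.994, 0.022], [0.994, -0.102, -0.024], [-0.022, 0.024, -0.999]]
ft_force: [0.5, -0.2, 1.0]
grip_width: -0.0
tip own [-114.5   69. ] z 159.8 f [ 0.5 -0.2  1. ] t 22.625 w -3.744835915157191e-05
4821 [[-63.95668358  59.41321996 101.39456759]
 [-57.21335154  75.91278932 171.36204778]
 [-33.7112381   80.95010487 190.69060844]]
```

View pics/w6.png

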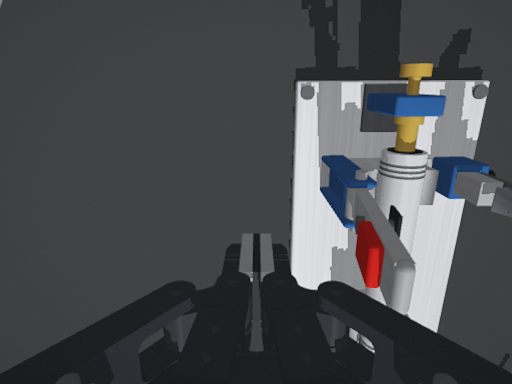

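The barrel end sits on the screw at (400,150), the strap pad is at (370,255) and the shut fingers are behind it at (255,250). Sweeping the strap over.

```bash
python3 -m pendant '[[[12,-1,0],0,-1],[[10,-1,0],0,-1],[[7,-1,0],0,-1],[[6,0,0],0,-1],[[6,-1,0],0,-1],[[6,-1,0],0,-1],[[6,0,0],0,-1],[[6,-1,0],0,-1],[[6,-1,0],0,-1],[[6,0,0],0,-1]]'; python3 tip.py
```

```text
time_s: 23.92
position: [0.5638, 0.1473, 0.1192]
tool_rot: [[0.103, 0.994, 0.022], [0.994, -0.102, -0.024], [-0.022, 0.024, -0.999]]
ft_force: [-0.4, 0.0, -0.7]
grip_width: 0.0004
tip own [-38.3  69.1] z 160.2 f [-0.4  0.  -0.7] t 23.925 w 0.0004402529812961819
```

```bash
python3 -m pendant '[[[7,-1,-3],0,-1],[[8,-1,-3],0,-1],[[7,0,-4],0,-1],[[6,-1,-5],0,-1],[[6,-1,-5],0,-1],[[5,0,-5],0,-1],[[4,-1,-5],0,-1],[[4,0,-6],0,-1],[[0,0,0],0,-1]]'; python3 tip.py; python3 - <<'E'
from h import *
im,d,p,T=grab("wrist"); cv2.imwrite("pics/w7.png",im[...,::-1])
E
```

```text
time_s: 25.05
position: [0.6147, 0.1418, 0.08]
tool_rot: [[0.103, 0.994, 0.022], [0.994, -0.102, -0.024], [-0.022, 0.024, -0.999]]
ft_force: [0.3, 0.3, 0.7]
grip_width: 0.0
tip own [12.8 68.7] z 121.0 f [0.3 0.3 0.7] t 25.05 w 3.689166093824145e-05
```

View pics/w7.png

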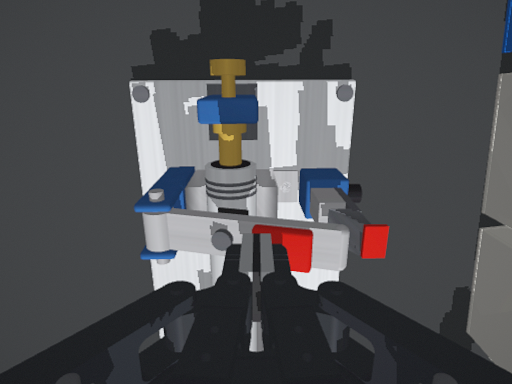

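The strap is nearly level and the finger is at the pad's left edge (255,250). Hop up and over to the pad's centre, then press.

```bash
python3 -m pendant '[[[0,0,7],0,-1],[[0,0,7],0,-1],[[6,0,0],0,-1],[[6,1,0],0,-1],[[4,0,0],0,-1],[[0,0,0],0,-1],[[0,0,0],0,-1]]'; python3 tip.py
```

```text
time_s: 25.98
position: [0.6321, 0.143, 0.0962]
tool_rot: [[0.103, 0.994, 0.024], [0.994, -0.102, -0.024], [-0.021, 0.026, -0.999]]
ft_force: [-0.9, 0.5, 0.3]
grip_width: 0.0001
tip own [30.  71.6] z 137.2 f [-0.9  0.5  0.3] t 25.975 w 0.00014396736231857035
```

```bash
python3 -m pendant '[[[0,0,-5],0,-1],[[0,0,-5],0,-1],[[0,0,-5],0,-1],[[0,0,-4],0,-1],[[0,0,-3],0,-1],[[0,0,0],0,-1]]'; python3 tip.py; python3 -m pendant '[[[0,0,-2],0,-1],[[0,0,-2],0,-1]]';python3 tip.py
```

```text
time_s: 26.72
position: [0.6316, 0.1429, 0.0721]
tool_rot: [[0.102, 0.994, 0.023], [0.995, -0.102, -0.024], [-0.022, 0.025, -0.999]]
ft_force: [-0.4, 0.3, -0.4]
grip_width: -0.0001
tip own [29.5 71.5] z 113.1 f [-0.4  0.3 -0.4] t 26.725 w -0.0001351492624508791
time_s: 26.98
position: [0.6321, 0.143, 0.0688]
tool_rot: [[0.102, 0.994, 0.025], [0.995, -0.102, -0.024], [-0.021, 0.027, -0.999]]
ft_force: [-0.8, -0.2, 3.5]
grip_width: -0.0002
tip own [30.  71.6] z 109.8 f [-0.8 -0.2  3.5] t 26.975 w -0.000223280777088814
```

```bash
python3 -m pendant '[[[0,0,-1],0,-1]]'|grep -A1 ft_f;python3 tip.py
```

```text
ft_force: [-1.9, -0.7, 4.4]
grip_width: -0.0002
tip own [30.2 71.6] z 109.3 f [-1.9 -0.7  4.4] t 27.1 w -0.00021558692967930428
```

```bash
python3 -m pendant '[[[0,0,-1],0,-1]]'|grep ft_f;python3 tip.py
```

```text
ft_force: [-1.8, 0.5, 5.2]
tip own [30.3 71.6] z 108.8 f [-1.8  0.5  5.2] t 27.225 w -6.98876417270053e-05
```

```bash
python3 -m pendant '[[[0,0,-1],0,-1]]'|grep ft_f;python3 tip.py
```

```text
ft_force: [-0.9, -1.3, 6.4]
tip own [30.4 71.6] z 108.3 f [-0.9 -1.3  6.4] t 27.35 w 2.1527231708501892e-05
```

```bash
python3 -m pendant '[[[0,0,-1],0,-1],[[0,0,-1],0,-1]]'|grep ft_f;python3 tip.py
```

```text
ft_force: [-1.9, -1.2, 7.1]
tip own [30.5 71.6] z 107.5 f [-1.9 -1.2  7.1] t 27.6 w 0.00013436348692646066
```

```bash
python3 -m pendant '[[[0,0,-1.2],0,-1],[[0,0,-1.2],0,-1]]'|grep ft_f;python3 tip.py
```

```text
ft_force: [-2.6, -0.2, 7.6]
tip own [30.7 71.6] z 106.7 f [-2.6 -0.2  7.6] t 27.85 w 0.00016332340233754324
```

```bash
python3 -m pendant '[[[0,0,-1.2],0,-1]]'|grep ft_f;python3 tip.py
```

```text
ft_force: [-2.6, -0.9, 9.5]
tip own [30.8 71.6] z 106.4 f [-2.6 -0.9  9.5] t 27.975 w -0.00032506938153460517
```

```bash
python3 -m pendant '[[[0,0,-1.4],0,-1]]'|grep ft_f;python3 tip.py
```

```text
ft_force: [-3.7, -0.9, 9.6]
tip own [30.9 71.6] z 106.0 f [-3.7 -0.9  9.6] t 28.1 w -0.0003770376944855788
```

```bash
python3 -m pendant '[[[0,0,-1.4],0,-1]]'|grep ft_f;python3 tip.py
```

```text
ft_force: [-3.0, -1.0, 10.4]
tip own [30.9 71.6] z 105.6 f [-3.  -1.  10.4] t 28.225 w -6.702621647127698e-05
```

```bash
python3 -m pendant '[[[0,0,-1.5],0,-1]]'|grep ft_f;python3 tip.py
```

```text
ft_force: [-3.7, -0.7, 9.9]
tip own [31.  71.6] z 105.3 f [-3.7 -0.7  9.9] t 28.35 w 0.00029125660447385464
```

```bash
python3 -m pendant '[[[0,0,-1.6],0,-1],[[0,0,-1.6],0,-1]]'|grep ft_f;python3 tip.py
```

```text
ft_force: [-2.7, -0.1, 12.2]
tip own [31.1 71.6] z 104.7 f [-2.7 -0.1 12.2] t 28.6 w 0.00021398928658084224
```

```bash
python3 -m pendant '[[[0,0,-1.6],0,-1],[[0,0,-1.6],0,-1]]'|grep ft_f;python3 tip.py
```

```text
ft_force: [-5.1, -1.6, 11.7]
tip own [31.1 71.6] z 104.4 f [-5.1 -1.6 11.7] t 28.85 w -0.00017325930784804313
```

```bash
python3 -m pendant '[[[0,0,-1.6],0,-1]]'|grep ft_f;python3 tip.py
```

```text
ft_force: [-4.2, -0.9, 12.5]
tip own [31.2 71.6] z 104.4 f [-4.2 -0.9 12.5] t 28.975 w -1.1093225636714144e-05
```

```bash
python3 -m pendant '[[[0,0,-1.9],0,-1]]'|grep ft_f;python3 tip.py
```

```text
ft_force: [-4.6, -0.0, 13.3]
tip own [31.2 71.6] z 104.1 f [-4.6 -0.  13.3] t 29.1 w -0.00012731322991567853
```

```bash
python3 -m pendant '[[[0,0,-2.1],0,-1]]'|grep ft_f;python3 tip.py
```

```text
ft_force: [-4.6, -0.4, 14.0]
tip own [31.3 71.7] z 103.7 f [-4.6 -0.4 14. ] t 29.225 w 2.5784204736103626e-05
```

```bash
python3 -m pendant '[[[0,0,-2.2],0,-1]]'|grep ft_f;python3 tip.py
```

```text
ft_force: [-5.7, -1.5, 14.0]
tip own [31.3 71.6] z 103.4 f [-5.7 -1.5 14. ] t 29.35 w 9.0592834330348e-05
```

```bash
python3 -m pendant '[[[0,0,-2.2],0,-1]]'|grep ft_f;python3 tip.py
```

```text
ft_force: [-5.0, -0.4, 11.4]
tip own [31.4 71.6] z 102.9 f [-5.  -0.4 11.4] t 29.475 w -0.00019498384838733375
```

```bash
python3 -m pendant '[[[0,0,-2.3],0,-1]]'|grep ft_f;python3 tip.py
```

```text
ft_force: [-2.9, -0.9, 9.7]
tip own [31.6 71.6] z 102.1 f [-2.9 -0.9  9.7] t 29.6 w -0.0003144031989075658
```

```bash
python3 -m pendant '[[[0,0,-2.3],0,-1]]'|grep ft_f;python3 tip.py
```

```text
ft_force: [-2.6, -1.1, 8.6]
tip own [31.7 71.6] z 101.0 f [-2.6 -1.1  8.6] t 29.725 w -8.935075679492172e-06
```

```bash
python3 -m pendant '[[[0,0,-1.5],0,-1]]'|grep ft_f;python3 tip.py
```

```text
ft_force: [-1.3, -0.8, 7.7]
tip own [31.8 71.6] z 100.5 f [-1.3 -0.8  7.7] t 29.85 w 0.00011701892244113296
```

```bash
python3 -m pendant '[[[0,0,-1.5],0,-1]]'|grep ft_f;python3 tip.py; python3 - <<'E'
from h import *
im,d,p,T=grab("wrist"); cv2.imwrite("pics/w8.png",im[100:340,100:420][...,::-1])
E
```

```text
ft_force: [-1.3, -0.8, 6.4]
tip own [31.8 71.6] z 99.8 f [-1.3 -0.8  6.4] t 29.975 w -8.623234530749637e-05
```

No more pictures, so I go on by force and depth numbers. The push dropped 14→6 N (passing the nose). Continue until the stop is felt.

```bash
python3 -m pendant '[[[0,0,-1.2],0,-1]]'|grep ft_f;python3 tip.py
```

```text
ft_force: [-1.1, -1.0, 4.8]
tip own [31.9 71.6] z 98.9 f [-1.1 -1.   4.8] t 30.15 w 0.0001761424774717444
```

```bash
python3 -m pendant '[[[0,0,-1.2],0,-1]]'|grep ft_f;python3 tip.py
```

```text
ft_force: [-2.4, -1.2, 6.8]
tip own [32.  71.6] z 98.2 f [-2.4 -1.2  6.8] t 30.275 w 4.493431773518827e-05
```

```bash
python3 -m pendant '[[[0,0,-1.2],0,-1]]'|grep ft_f;python3 tip.py
```

```text
ft_force: [-2.0, -0.2, 7.2]
tip own [32.1 71.6] z 97.6 f [-2.  -0.2  7.2] t 30.4 w 2.5835842275600576e-05
```

```bash
cat > st.py <<'E'
from h import *
import sys
a=np.radians(84.29-90); R=np.array([[np.cos(a),-np.sin(a)],[np.sin(a),np.cos(a)]])
def own(P): 
    q=P.copy(); q[...,:2]=(q[...,:2]-[594.15,75.7])@R; return q
def rep(nm,im,P):
    q=own(P).reshape(-1,3); I=im.reshape(-1,3).astype(int)
    r=(I[:,0]>110)&(I[:,0]-I[:,1]>60)&(I[:,0]-I[:,2]>50)&(abs(q[:,1]-70)<16)&(q[:,0]>52)&(q[:,0]<100)&(q[:,2]>90)&(q[:,2]<125)
    k=q[r]; 
    if len(k): print(nm,"hook red n",len(k),"x pct",np.percentile(k[:,0],[2,50,98]).round(1),"z",np.median(k[:,2]).round(1))
    g=(abs(q[:,1]-70)<9)&(q[:,0]>-20)&(q[:,0]<56)&(q[:,2]>75)&(q[:,2]<135)
    k=q[g]; 
    for x0 in(-15,0,10,20,30,40,50):
        h=k[abs(k[:,0]-x0)<3]
        if len(h)>3: print("   strap x",x0,"z",np.median(h[:,2]).round(1),len(h))
if __name__=="__main__":
    w=np.load("w1.npz"); rep("before",w["im"],w["P"]*1000)
    for n in("wrist","scene"):
        im,d,p,T=grab(n); rep(n,im,cloud(d,p,T)*1000)
    s=np.load("scene.npz"); rep("scene0",s["im"],s["P"]*1000)
E
python3 st.py
```

```text
before hook red n 244 x pct [69.7 75.3 81.6] z 109.8
wrist hook red n 942 x pct [69.3 75.5 81.2] z 109.6
   strap x -15 z 89.3 409
   strap x 0 z 91.6 393
   strap x 10 z 87.4 379
   strap x 20 z 93.3 114
   strap x 30 z 130.9 298
   strap x 40 z 91.9 33
   strap x 50 z 84.3 243
scene hook red n 33 x pct [66.5 74.6 80.4] z 110.7
   strap x 0 z 91.0 7
   strap x 10 z 89.4 5
   strap x 40 z 92.5 4
   strap x 50 z 85.6 10
scene0 hook red n 32 x pct [67.2 75.2 80.4] z 110.7
```

Hook is back at its rest position (69–81 mm) and the strap's end is low (z≈85). Easing off to test that it holds.

```bash
python3 -m pendant '[[[0,0,2],0,-1],[[0,0,3],0,-1],[[0,0,5],0,-1],[[0,0,10],0,-1],[[0,0,0],0,-1]]'|grep ft_f; python3 tip.py; python3 st.py
```

```text
ft_force: [-0.6, 0.1, 0.1]
tip own [31.8 71.6] z 118.0 f [-0.6  0.1  0.1] t 31.125 w -6.282511370491743e-05
before hook red n 244 x pct [69.7 75.3 81.6] z 109.8
wrist hook red n 810 x pct [69.4 74.9 81. ] z 109.7
   strap x -15 z 89.7 326
   strap x 0 z 92.1 319
   strap x 10 z 87.9 311
   strap x 20 z 94.1 253
   strap x 30 z 93.6 123
   strap x 40 z 93.0 142
   strap x 50 z 85.4 267
scene hook red n 32 x pct [68.9 74.7 80.1] z 111.0
   strap x -15 z 91.4 10
   strap x 0 z 91.5 11
   strap x 10 z 89.4 6
   strap x 20 z 94.9 4
   strap x 40 z 94.5 15
   strap x 50 z 86.6 16
scene0 hook red n 32 x pct [67.2 75.2 80.4] z 110.7
```

It holds (slope gives ≈2.07 rad, hook in). Retreating, then a final check of the barrel.

```bash
python3 -m pendant '[[[0,0,15],0,-1],[[0,0,25],0,-1],[[0,-10,30],0,-1],[[0,-25,20],0,-1],[[0,-30,0],0,-1],[[0,-15,0],0,-1],[[0,0,0],0,-1],[[0,0,0],0,-1],[[0,0,0],0,-1],[[0,0,0],0,-1]]'; python3 st.py; python3 - <<'E'
from st import *
from scipy.optimize import least_squares
im,d,p,T=grab("wrist"); q=own(cloud(d,p,T)*1000).reshape(-1,3); I=im.reshape(-1,3).astype(int)
m=(abs(q[:,0])<18)&(abs(q[:,1])<108)&(q[:,2]>62)&(q[:,2]<82)&((q[:,1]<55)|(q[:,1]>84))&(I[:,0]-I[:,2]<40)
r=q[m]; f=lambda v:np.hypot(r[:,0]-v[0]-v[1]*r[:,1],r[:,2]-v[2])-16
print(m.sum(),least_squares(f,[0,0,62],loss="soft_l1").x.round(4),"y ends",np.percentile(r[:,1],[.3,99,99.7]).round(1))
b=(I[:,0]>120)&(I[:,0]-I[:,2]>60)&(I[:,1]-I[:,2]>30)&(abs(q[:,0])<7)&(q[:,1]>90)&(q[:,1]<130)&(q[:,2]>50)
print("brass",np.percentile(q[b][:,1],[0,1,3]).round(1))
t0=np.load("top.npz"); im,d,p,T=grab("top")
print("top diff px (rack/bystanders)",[(n,int((np.abs(im[s].astype(int)-t0["im"][s]).sum(-1)>90).sum())) for n,s in(("black",np.s_[170:186,295:350]),("driver",np.s_[120:150,260:320]),("bottle",np.s_[105:122,248:262]),("tape",np.s_[125:155,318:350]),("cal",np.s_[205:258,100:156]),("rings",np.s_[138:165,120:148]))])
E
```

```text
time_s: 32.48
position: [0.6341, 0.0635, 0.1734]
tool_rot: [[0.098, 0.994, 0.053], [0.995, -0.097, -0.026], [-0.02, 0.055, -0.998]]
ft_force: [0.1, -0.2, 0.1]
grip_width: 0.0
before hook red n 244 x pct [69.7 75.3 81.6] z 109.8
wrist hook red n 475 x pct [69.6 75.3 81.5] z 109.8
   strap x -15 z 89.8 205
   strap x 0 z 91.8 201
   strap x 10 z 88.1 196
   strap x 20 z 94.2 195
   strap x 30 z 93.8 198
   strap x 40 z 93.3 199
   strap x 50 z 85.7 190
scene hook red n 32 x pct [68.2 75.2 80.1] z 111.2
   strap x -15 z 90.9 12
   strap x 0 z 92.9 12
   strap x 10 z 89.4 12
   strap x 20 z 95.0 17
   strap x 30 z 95.6 13
   strap x 40 z 93.7 18
   strap x 50 z 86.1 14
scene0 hook red n 32 x pct [67.2 75.2 80.4] z 110.7
6210 [-3.48200e-01 -1.20000e-03  6.10876e+01] y ends [-89.   99.   99.9]
brass [101.5 101.7 103. ]
top diff px (rack/bystanders) [('black', 0), ('driver', 0), ('bottle', 0), ('tape', 0), ('cal', 954), ('rings', 61)]
```

```bash
python3 -c "
from h import *
print(ticket.close_job(), env.observe()['time_s'])"
```

```text
the job is handed in; nothing more can be done
the job is handed in; nothing more can be done
```

The barrel is seated in both V-blocks against the stop screw, and the strap is shut with the hook holding it. I handed the job in at about 33 s of the 72 s allowed.

**What I did**
- **First grasp missed:** the fingers closed above the barrel because their tips are about 41 mm behind the stated TCP. The barrel did not move, and a second grasp with that offset corrected held.
- **Placing:** I laid the barrel in the Vs, released it so it could settle, regripped at 20 N and slid it to the stop. I then kept a light push on for about 0.7 s: roughly 10 N at the wrist, of which about 3.5 N was sliding friction.
- **Strap:** I swung it over and pressed the pad. The force peaked near 14 N, then fell as the strap's end passed the hook's nose. I stopped before the strap's end met the post.

**Last checks**
- **Barrel:** the axis measures about 0.35 mm off the jig's middle and parallel to it. It is 61 mm high, reading about 1 mm low because of a depth bias. Its end was still where it had met the stop.
- **Stop screw:** readings of the tip differed by about 1.5 mm between views, so the gap is only known to about that much.
- **Strap and hook:** the strap stayed down after I let go, at about 2.07 rad from its slope. The hook was back at its original position. Both come from depth readings, because the picture limit was reached and the last picture could not be viewed.
- **Bystanders:** the top view around the black barrel, driver, bottle and tape is unchanged. It differs around the calliper and slightly around the brass rings. I put that down to the arm and its shadow there and did not check it further; the planned moves stayed well away from both.

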